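# Clamp the jig's stop and hold a carbon bracket against it for riveting

### The job

I have set the sliding stop on the riveting jig where I want it: clamp it there by turning the knob on top of it clockwise until it is tight, without shifting the stop. Then bring the carbon T bracket on the jig bed up against the stop's sprung face, square to it, centred on it and flat on the bed, and press it there with a steady force of about 10 N, never so hard that the spring bottoms out. Finish while still holding and pressing it, so that I can rivet, and leave everything else on the bench alone.

Things in the scene. Friction and masses are not known exactly. Their poses are not given: they have to be found in the camera images.
- jig: fixed aluminium bed plate 340 (x) x 240 (y) x 15 mm lying on the bench; origin at the centre of its underside; its top is 15 mm above the origin. Its x axis points along its centre slot, the way the bracket is pushed, from the bracket towards the stop; its z is up
- knob_grip (a point): middle of the bar handle of the clamp knob on top of the sliding stop, on the knob's vertical axis, 107 mm above the bench. The bar is black, 56 mm long, 14 mm wide, 32 mm tall (its top 16 mm above this point, its round boss begins 16 mm below); this point's own x axis runs along the bar, z is up. This point lies 67 mm behind the sprung face and moves with the stop
- knob (a joint): clamp knob angle in rad, growing clockwise seen from above: 0 fully loose, the screw begins to bite at about 0.7, 1.2 and over is tight, 1.5 is the end stop. The bar points 0.75 minus this value, anticlockwise from the jig's x axis. It takes 0.15 N m to turn loose, up to 0.25 N m as it bites and stays where it is left. Loose, the stop slides along the jig at a push of some 4 N; tight, it stands over 20 N
- face_mid (a point): middle of the front of the stop's sprung aluminium face plate, which is 100 mm wide (y), 52 mm tall (3 to 55 mm above the bed) and 8 mm thick; this point lies 29 mm above the bed's top. Axes as the jig's: x points into the stop, the bracket comes from the -x side. It moves with the stop and with the spring. Behind the face is the stop's grey block, 70 (x) x 90 x 51 mm, set at 24 mm from the face's back
- face (a joint): how far the sprung face is pushed in, in m: 0 free, 0.020 bottomed out. The spring gives 1 N per mm (0.010 m means 10 N), with no preload
- bracket: loose black carbon T bracket: base plate 80 (x) x 100 (y) x 12 mm and a central upright web along its x axis, 80 mm long, 12 mm thick, its top 70 mm above the underside. 0.25 to 0.5 kg; it slides on the bed with marked friction, so pressing down while sliding it can make it stick and pitch. Origin: centre of its underside; its +x end faces the stop and is 40 mm from the origin
- carbon_plate: flat carbon plate without a web, 140 x 90 x 8 mm, lying on the bench; bystander; origin centre of its underside
- rivet_tin: round steel tin, 46 mm across, 34 mm tall, standing on the jig bed on the -y side of the stop; bystander; origin centre of its underside
- shim_block: plywood block 60 x 30 x 20 mm on the jig bed on the +y side of the stop; bystander; origin centre of its underside
- tape_roll: paper ring, 90 mm across, 24 mm tall, lying flat on the bench; bystander; origin centre of its underside
- resin_jar: white jar, 72 mm across, 110 mm tall; bystander; origin centre of its underside
- screwdriver: screwdriver lying on the bench; bystander; origin under its middle
- mixing_cup: open white cup, 72 mm across, 80 mm tall; bystander; origin centre of its underside
- laminating_roller: aluminium rod with round ends, 22 mm across, about 110 mm long, lying on the bench; bystander; origin under its middle
Things that resemble listed ones, but are neither listed nor needed, are in the scene too. What is shaped like the bracket but blue, purple or turquoise is not meant.

How it is judged (in metres and radians):
On the way, in this order (a step that is already met when the one before it is completed fails the run):
1. the knob is tight, with the stop where it was set (value of joint knob above 1.2 rad and distance of knob_grip from where it was at the start of the episode below 0.01 m), for 0.2 s.
2. the bracket is pressed square and centred on the sprung face with 6 to 14 N for 1.5 s (all of step 1 and y of bracket in the frame of face_mid between -0.01 and 0.01 m and x of bracket in the frame of face_mid between -0.044 and -0.036 m and z of bracket in the frame of jig between 0.011 and 0.019 m and angle between the x axis of bracket and the x axis of jig, either way round below 0.06 rad and angle between bracket's own z axis and vertical below 0.06 rad and contact force between bracket and face between 6 and 14 N and contact force between the fingers and bracket above 3 N), for 1.5 s.
At the end, for the whole second after the job is handed in: The fingers still hold or push the bracket (over 3 N) and press it on the sprung face with 6 to 14 N, at rest; its end is within 4 mm of the face, centred within 10 mm, square within 0.06 rad, flat on the bed; the knob is at 1.2 rad or more and the stop is within 10 mm of where it was set (all of step 2 and linear speed of bracket below 0.01 m/s); the arm keeps its last pose, push and grip.
It fails at once if the sprung face is pushed to the end of its spring (value of joint face above 0.0185 m).
It fails at once if a bystander is shoved by more than 30 mm (distance of any of carbon_plate, rivet_tin, shim_block, tape_roll, resin_jar, screwdriver, mixing_cup, laminating_roller from where it was at the start of the episode above 0.03 m).
It also fails if it takes over 58 s, if anything falls off the work surface, if the arm or the gripper's body presses on something with over 40 N, if the wrist force passes 120 N, or if a joint passes its speed limit or range.

### The arm

A 6-joint arm with a two-finger parallel gripper is mounted at the origin on the work surface. World frame = base frame: x ahead of the robot, y to its left, z up, the work surface at z = 0. Lengths are in mm, angles in rad, forces in N, time in s.
With the tool pointing down it reaches from about 300 to 775 mm from the base axis. Payload 14.6 kg.
Tool frame: the origin (TCP) lies at the very end of the fingers, on their centre line; the grasp point (between the pads) lies 19 mm behind it; z points along the fingers, y is the line along which they close (so a half turn about z gives the same grasp; the last joint's range is limited). The gripper opens to 94 mm and grips with 3 to 60 N. Pads are 16 mm wide; open, the fingers measure 119 mm over their backs; the gripper's body (75 mm by 177 mm) begins 78 mm behind the grasp point.
Start: joints at [-1.254, 0.3, 1.521, -0, 1.321, -0.067], TCP at [205.938, -509.979, 205.446] pointing down, gripper open.
Joint ranges: [-3.03, 3.03], [-0.79, 2.21], [0.23, 2.52], [-1.04, 4.18], [0, 3.07], [-2.55, 2.55]. Speed limits (rad/s): [2.22, 2.22, 2.57, 3.14, 3.14, 3.14].

### API

Orientations are given as [roll, pitch, yaw] about the fixed x, y, z axes, in that order (R = Rz(yaw) Ry(pitch) Rx(roll)).
In Python, from cell import manip, camera, get_calibration gives the robot as it stands. The module is installed in compiled form; this text tells all that it offers.
- The arm moves only by the tool jog_arm, never from a script. Its argument "plan" is one flat list of numbers, 6 for each row, row after row: the shift along the world's x, y, z in m, then the turn, a rotation vector about the world's x, y, z in degrees. A call has 1 to 20 rows; each row is the pose to reach, as a shift and turn from the pose commanded when the call began; what a row does not reach only later rows make up. A row lasts 1/10 s, in which the tool goes at most 50 mm and 8.59 degrees, less where a joint would pass 70% of its speed; a pose out of reach is approached as far as the arm can. A call with a gripper value outside its range is refused whole. "claw" is the finger opening in m, from 0 to 0.094, set as the call begins (left out, the last holds). The fingers move at their own pace and stop on an object; "force" is the grip in N (left out, the last holds). Time passes only in rows, so rows that repeat a pose let the fingers close. It gives the time, the measured TCP pose, the force, the opening and the grip force at its end, in the units of the state.
- manip.read_state(): the state, without advancing time (a new reading comes with each control period).
- camera(name): name is "scene" or "top" or "wrist"; returns (picture, depth): 384x512x3 uint8, red, green, blue; 384x512 float32, mm along the optical axis (not along the pixel's ray), 0 where there is no reading.
- get_calibration(name): a dict with "fx", "fy", "cx", "cy" (pixels), "origin" and "attitude" of the camera in the world. Camera axes: x right, y down, z forward; pixel columns grow to the right and rows downward; lengths in mm; the calibration is good to about 2 mm. A picture is of the moment at which its call begins: read the wrist's pose just before it. get_calibration takes no time and is no camera call; for the wrist camera it gives the pose at the moment of the call.
- manip.sign_off(): hands the job in; it is judged then, once.
The state is a dict: "clock": time; "joints": joint angles; "qd": joint speeds; "effort": joint torques, N m; "eef_pos": TCP position; "eef_rot": TCP orientation; "wrist_force": force on the tool from outside, world axes, zero at the start; "moment": the same for the moment, N m; "finger_gap": finger opening in mm; "finger_force": force on a finger pad.
Only numpy, scipy, OpenCV 4.12 (cv2) and the standard library are available. Lean on these libraries where they do the work, as an engineer would, in place of code of your own. Each camera call takes 0.05 s, during which the arm holds its last target. There are 200 camera calls.

## Working session

There is one attempt and no reset: what is moved stays moved. The work goes in short steps, Python scripts to look and compute and a tool call to move; the robot and the scene stay as the last step left them, time stands still between calls to the robot, and variables do not carry over. Pictures are saved under pics/ and viewed, at most 10 in all, crops included, and the job is handed in when it is done.

Besides the shell and the picture viewer there is one more tool, called after "Call:" as name(argument=value, ...) on one line, values as JSON. jog_arm: Moves the arm, as the interface text tells. Its arguments: {"type":"object","properties":{"plan":{"type":"array"},"claw":{"type":"number"},"force":{"type":"number"}},"required":["plan"]}

```bash
mkdir -p pics; cat > h.py <<'E'
import numpy as np, cv2
from cell import manip, camera, get_calibration
from scipy.spatial.transform import Rotation as R
def rot(a):
    a=np.array(a,float)
    return a if a.shape==(3,3) else (R.from_euler('xyz',a).as_matrix() if a.size==3 else R.from_quat(a).as_matrix())
def grab(n,tag):
    c=get_calibration(n); p,d=camera(n)
    np.savez(f'{tag}.npz',p=p,d=d,o=np.array(c['origin'],float),A=rot(c['attitude']),k=[c['fx'],c['fy'],c['cx'],c['cy']])
    cv2.imwrite(f'pics/{tag}.png',p[:,:,::-1]); return c
def cloud(tag):
    z=np.load(tag+'.npz'); d=z['d']; fx,fy,cx,cy=z['k']
    v,u=np.mgrid[:d.shape[0],:d.shape[1]]
    P=np.stack([(u-cx)/fx*d,(v-cy)/fy*d,d],-1)@z['A'].T+z['o']
    P[d==0]=np.nan
    return P,z['p']
E
python3 - <<'E'
from h import *
for n in('scene','top'): print(grab(n,n+'0'))
print(manip.read_state())
E
```

```text
{'fx': 442.24649861195616, 'fy': 442.24649861195616, 'cx': 255.86193738985898, 'cy': 197.19582722282408, 'origin': array([1254.49643369,  -83.70233728, 1063.91959985]), 'attitude': array([-2.47023756, -0.00303458,  1.46134271])}
{'fx': 410.8669110645481, 'fy': 410.8669110645481, 'cx': 251.0226379502082, 'cy': 190.78832315897986, 'origin': array([ 317.52742877,    7.24766153, 1440.82847229]), 'attitude': array([-3.02161825e+00,  1.98390771e-03, -1.55070109e+00])}
{'clock': 0.1, 'joints': array([-1.25361092e+00,  3.00426266e-01,  1.52148689e+00,  5.11974153e-05,
        1.32072488e+00, -6.66058636e-02]), 'qd': array([ 0.00063621, -0.00013048,  0.00061558, -0.00077745, -0.00020827,
        0.0002052 ]), 'effort': array([-3.27721118e-04, -5.32646656e+01, -3.53288162e+01,  7.09033920e-02,
        2.34648568e-02, -4.01061038e-05]), 'eef_pos': array([ 205.8765271 , -509.76797154,  204.95077464]), 'eef_rot': array([-3.14055289e+00, -1.19058904e-04,  3.83778511e-01]), 'wrist_force': array([ 0.25558133, -0.52809408, -0.04740659]), 'moment': array([-0.00962233,  0.0354855 ,  0.02094672]), 'finger_force': 0.0, 'finger_gap': 94.12028820090104}
```

View pics/scene0.png

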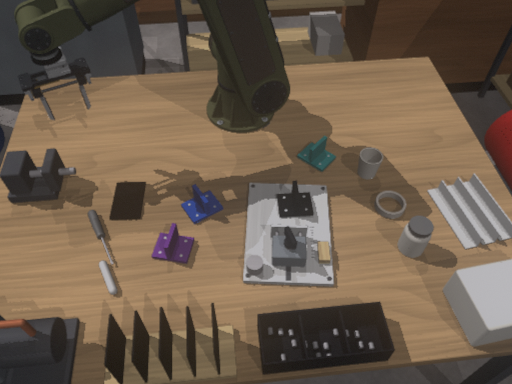

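View pics/top0.png

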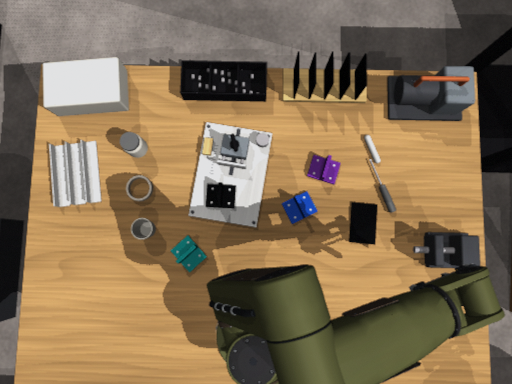

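The scene shows four T-shaped pieces: black on the jig bed at scene (294,203) / top (221,195), and blue at (203,206), purple (174,245) and turquoise (317,154), all of them off the jig. The black one on the bed fits the description. I'll confirm it in a crop and measure it.

```bash
python3 - <<'E'
from h import *
P,p=cloud('top0'); Q,q=cloud('scene0')
a=cv2.resize(p[115:235,180:285,::-1],None,fx=5,fy=5,interpolation=cv2.INTER_CUBIC)
cv2.imwrite('pics/crop.png',a)
# fit in world: both clouds
for n,C,im in(('top',P,p),('scene',Q,q)):
    g=im.astype(int).max(2); z=C[...,2]
    roi=(C[...,0]>330)&(C[...,0]<750)&(C[...,1]>-130)&(C[...,1]<250)
    def rep(t,m):
        pts=C[m&roi][:,:]
        if len(pts)<4: print(n,t,len(pts)); return
        r=cv2.minAreaRect(pts[:,:2].astype(np.float32)); print(n,t,len(pts),'c',np.round(r[0],1),np.round(r[1],1),round(r[2],1),'mean',pts.mean(0).round(1))
    rep('bed',(abs(z-15)<4)&(g>140))
    rep('base',(abs(z-27)<5)&(g<60))
    rep('webtop',(abs(z-85)<6)&(g<70)&(C[...,0]<560))
    rep('bar',(abs(z-123)<6))
    rep('hi',(z>95)&(z<135)&(C[...,0]>500))
E
```

```text
top bed 3068 c [547.1  55.4] [303.2 341.7] 80.9 mean [557.8  85.9  14.7]
top base 439 c [500.4  91.6] [214.5 213.5] 80.1 mean [470.1 119.3  26.6]
top webtop 83 c [468.4 118.3] [12.1 74.7] 87.4 mean [467.9 118.   84.1]
top bar 60 c [639.5  72. ] [54.6 12.7] 14.7 mean [639.4  72.  121.8]
top hi 75 c [638.9  73. ] [55.2 15.1] 15.8 mean [637.2  71.9 119.2]
scene bed 3255 c [566.4  85.3] [239.9 309.4] 81.4 mean [577.6  73.7  14.6]
scene base 535 c [471.8 120.2] [98.2 82.7] 87.0 mean [475.3 119.4  26.4]
scene webtop 101 c [472.  120.1] [12.7 81.2] 86.8 mean [475.1 119.5  84.2]
scene bar 102 c [642.6  74. ] [53.3 14.4] 14.8 mean [643.3  73.8 121.8]
scene hi 169 c [643.   73.8] [53.9 15. ] 14.8 mean [646.5  73.  115.7]
```

View pics/crop.png

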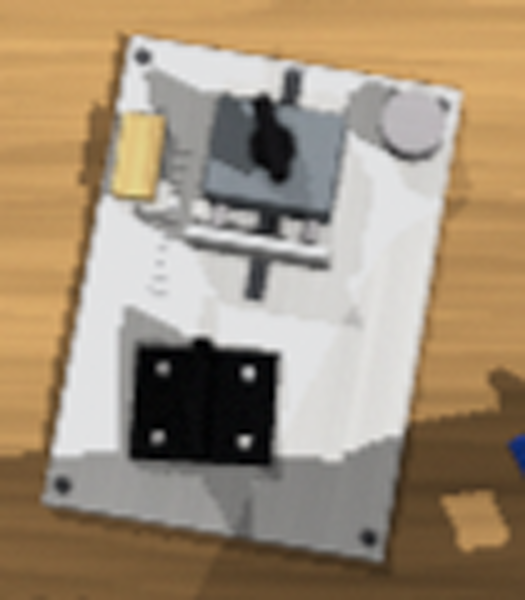

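The crop confirms it: a black T bracket with four holes and a web, lying on the jig bed near top (221,195). It is turned about 5° from the jig. Next I move above the jig for a close wrist view.

Call:
jog_arm(plan=[0.0, 0.05, 0.05, 0, 0, 8, 0.05, 0.1, 0.1, 0, 0, 16, 0.37, 0.595, 0.16, 0, 0, 173, 0.37, 0.595, 0.16, 0, 0, 173, 0.37, 0.595, 0.16, 0, 0, 173, 0.37, 0.595, 0.16, 0, 0, 173, 0.37, 0.595, 0.16, 0, 0, 173, 0.37, 0.595, 0.16, 0, 0, 173, 0.37, 0.595, 0.16, 0, 0, 173, 0.37, 0.595, 0.16, 0, 0, 173, 0.37, 0.595, 0.16, 0, 0, 173, 0.37, 0.595, 0.16, 0, 0, 173, 0.37, 0.595, 0.16, 0, 0, 173, 0.37, 0.595, 0.16, 0, 0, 173, 0.37, 0.595, 0.16, 0, 0, 173, 0.37, 0.595, 0.16, 0, 0, 173, 0.37, 0.595, 0.16, 0, 0, 173, 0.37, 0.595, 0.16, 0, 0, 173, 0.37, 0.595, 0.16, 0, 0, 173, 0.37, 0.595, 0.16, 0, 0, 173], claw=0.06, force=25)

```text
clock: 2.1
eef_pos: [575.9, 85.1, 365.0]
eef_rot: [3.141, -0.001, -2.914]
wrist_force: [0.1, -0.2, 0.4]
finger_gap: 60.4
finger_force: 0.0
```

```bash
python3 - <<'E'
from h import *
print(grab('wrist','w0'))
s=manip.read_state();print(s['clock'],s['joints'],s['eef_pos'],s['eef_rot'])
E
```

```text
{'fx': 339.70490269503057, 'fy': 339.70490269503057, 'cx': 252.8675827045633, 'cy': 186.63952194100486, 'origin': array([501.80303141,  66.30682881, 543.4849968 ]), 'attitude': array([2.87603784e+00, 3.20561097e-04, 1.79892022e+00])}
2.15 [ 8.36922473e-02  3.16367446e-01  1.13805674e+00 -1.49361763e-05
  1.68791952e+00 -1.72458371e+00] [575.90167182  85.03588196 365.0485129 ] [ 3.14149227e+00 -7.44458382e-04 -2.90411473e+00]
```

View pics/w0.png

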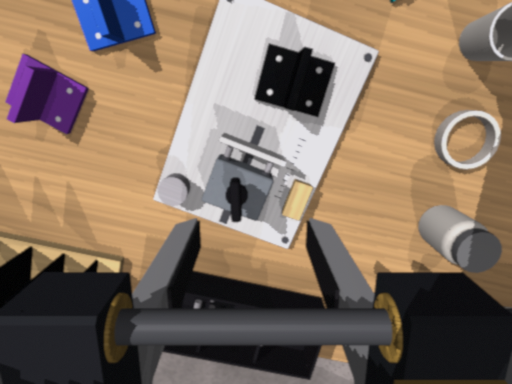

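The wrist view shows the bracket at (297,80), the face at (255,150), the knob bar at (236,198), the tin at (174,188) and the shim at (298,200). Now I fit all of these from the depth.

```bash
cat > fit.py <<'E'
from h import *
def fit(tag):
    C,im=cloud(tag); g=im.astype(int); mx=g.max(2); sat=mx-g.min(2); z=C[...,2]
    roi=(C[...,0]>330)&(C[...,0]<760)&(C[...,1]>-130)&(C[...,1]<250)
    def rep(t,m,big=True):
        m=(m&roi).astype(np.uint8)
        if big:
            n,l,s,_=cv2.connectedComponentsWithStats(m)
            if n<2: print(t,'none');return
            m=(l==1+s[1:,4].argmax())
        pts=C[m>0]; r=cv2.minAreaRect(pts[:,:2].astype(np.float32))
        c=np.cov(pts[:,:2].T); w,v=np.linalg.eigh(c); a=np.degrees(np.arctan2(v[1,1],v[0,1]))
        print(t,len(pts),np.round(r[0],1),np.round(r[1],1),'ang',round(r[2],1),'pca',round((a+90)%180-90,1),'mean',pts.mean(0).round(1))
    rep('jig all',(z>9)&(z<130)&((sat<25)|(mx<60)))
    rep('base',(abs(z-27)<4)&(mx<60))
    rep('webtop',(abs(z-85)<5)&(mx<80)&(C[...,0]<C[...,0]*0+600))
    rep('bar',(abs(z-123)<5))
    rep('face',(abs(z-70)<3)&(mx>110)&(C[...,0]<620))
    rep('block',(z>58)&(z<85)&(C[...,0]>580)&(C[...,0]<700))
E
python3 - <<'E'
from fit import *
for t in('w0','scene0','top0'): print(t); fit(t)
E
```

```text
w0
jig all 33333 [550.   87.3] [240.  339.7] ang 81.5 pca -13.4 mean [533.5  85.   24.2]
base 1541 [469.2  92.4] [42.  77.6] ang 87.7 pca -1.9 mean [468.4  92.8  26.2]
webtop 603 [470.5 119.3] [12.3 78.5] ang 88.2 pca -2.2 mean [470.  119.1  84. ]
bar 419 [638.8  73.4] [54.2 13.8] ang 15.0 pca 15.0 mean [638.3  73.4 121.4]
face 401 [577.5  83. ] [99.6  8.2] ang 81.5 pca 81.4 mean [577.3  82.1  69. ]
block 2232 [639.8  73.5] [90.  70.4] ang 81.4 pca 84.7 mean [635.5  73.   64.9]
scene0
jig all 8085 [550.8  88.3] [240.4 345.1] ang 81.6 pca -10.3 mean [572.2  81.1  26.9]
base 513 [471.8 120.2] [98.2 82.7] ang 87.0 pca 81.9 mean [474.5 119.6  26.5]
webtop 100 [471.9 120. ] [12.8 81.2] ang 87.3 pca -2.8 mean [473.7 119.4  84.3]
bar 100 [642.6  74. ] [53.3 14.4] ang 14.8 pca 15.7 mean [643.1  73.8 121.8]
face 71 [579.3  83.1] [95.5 10.4] ang 84.3 pca 82.0 mean [579.5  86.3  70. ]
block 651 [641.5  74.3] [88.8 72.5] ang 82.1 pca 80.1 mean [647.6  71.8  65.5]
top0
jig all 6084 [550.3  86.3] [239.7 339.5] ang 81.7 pca -11.8 mean [542.7  83.5  24.3]
base 207 [468.2  92.3] [76.9 41.2] ang 0.1 pca -2.6 mean [466.9  92.8  26.8]
webtop 79 [468.4 118.3] [12.1 74.7] ang 87.4 pca -2.8 mean [467.7 118.   84.3]
bar 57 [639.5  72. ] [54.6 12.7] ang 14.7 pca 14.4 mean [639.5  72.  122. ]
face 45 [578.5  91.1] [79.1  8.8] ang 80.8 pca 81.1 mean [578.6  89.6  69.8]
block 429 [637.5  72.3] [89.8 73.5] ang 80.6 pca 86.2 mean [636.7  71.6  65.5]
```

Everything agrees: the jig yaw is -8.5°, the knob is at (639,73.5) with its bar at 15° (value about 0.34), and the bracket is at (470.5,119.5) with yaw -2.3°. The tool is already turned to the bar, so I go down onto the knob.

Call:
jog_arm(plan=[0.0634, -0.0115, -0.03, 0, 0, 0, 0.0634, -0.0115, -0.06, 0, 0, 0, 0.0634, -0.0115, -0.11, 0, 0, 0, 0.0634, -0.0115, -0.16, 0, 0, 0, 0.0634, -0.0115, -0.2, 0, 0, 0, 0.0634, -0.0115, -0.23, 0, 0, 0, 0.0634, -0.0115, -0.25, 0, 0, 0, 0.0634, -0.0115, -0.265, 0, 0, 0, 0.0634, -0.0115, -0.271, 0, 0, 0, 0.0634, -0.0115, -0.271, 0, 0, 0, 0.0634, -0.0115, -0.271, 0, 0, 0], claw=0.05)

```text
clock: 3.25
eef_pos: [639.8, 73.6, 95.6]
eef_rot: [-3.141, 0.002, -2.921]
wrist_force: [0.1, 0.2, 0.5]
finger_gap: 49.9
finger_force: 0.0
```

Call:
jog_arm(plan=[0, 0, 0, 0, 0, 0, 0, 0, 0, 0, 0, 0, 0, 0, 0, 0, 0, 0, 0, 0, 0, 0, 0, 0, 0, 0, 0, 0, 0, 0, 0, 0, 0, 0, 0, 0, 0, 0, 0, 0, 0, 0, 0, 0, 0, 0, 0, 0, 0, 0, 0, 0, 0, 0, 0, 0, 0, 0, 0, 0], claw=0.0, force=40)

```text
clock: 4.25
eef_pos: [639.3, 75.3, 94.7]
eef_rot: [3.139, 0.001, -2.919]
wrist_force: [0.4, 10.3, 1.0]
finger_gap: 13.5
finger_force: 39.7
```

Call:
jog_arm(plan=[0, 0.001, 0, 0, 0, 0, 0, 0.002, 0, 0, 0, -3, 0, 0.002, 0, 0, 0, -9, 0, 0.002, 0, 0, 0, -15, 0, 0.002, 0, 0, 0, -21, 0, 0.002, 0, 0, 0, -27, 0, 0.002, 0, 0, 0, -33, 0, 0.002, 0, 0, 0, -39, 0, 0.002, 0, 0, 0, -45, 0, 0.002, 0, 0, 0, -51, 0, 0.002, 0, 0, 0, -56, 0, 0.002, 0, 0, 0, -58, 0, 0.002, 0, 0, 0, -58, 0, 0.002, 0, 0, 0, -58, 0, 0.002, 0, 0, 0, -58])

```text
clock: 5.75
eef_pos: [639.5, 76.2, 94.7]
eef_rot: [3.14, -0.0, 2.352]
wrist_force: [1.0, 5.4, 1.1]
finger_gap: 13.9
finger_force: 39.7
```

```bash
python3 - <<'E'
from fit import *
grab('scene','s1');fit('s1')
s=manip.read_state();print(s['clock'],s['joints'],s['eef_pos'],np.degrees(s['eef_rot']),s['wrist_force'],s['moment'])
E
```

```text
jig all 5070 [551.3  87.9] [240. 344.] ang 81.6 pca 26.2 mean [623.9  54.8  28.7]
base 27 [482.6 160.8] [16.5 33.5] ang 87.8 pca -5.8 mean [483.4 163.8  26.8]
webtop none
bar 86 [647.4  72.5] [29.6 41.5] ang 8.6 pca -46.9 mean [649.4  68.9 122.5]
face 21 [573.1  50.5] [ 8.1 31.1] ang 2.5 pca 87.2 mean [573.9  49.6  69.9]
block 625 [643.3  74.3] [89.1 70.7] ang 82.3 pca 79.6 mean [649.4  72.1  65.5]
5.8 [ 6.13508188e-02  6.08210797e-01  1.34261245e+00  8.92989688e-04
  1.19009932e+00 -7.20474383e-01] [639.50310955  76.17712096  94.71400846] [ 1.79939807e+02 -1.03821373e-02  1.34776295e+02] [1.10980944 5.61655921 1.4793882 ] [ 1.00241634 -0.16893333  0.22493351]
```

Call:
jog_arm(plan=[0, 0, 0, 0, 0, 0, 0, 0, 0, 0, 0, 0, 0, 0, 0, 0, 0, 0, 0, 0, 0, 0, 0, 0, 0, 0, 0, 0, 0, 0, 0, 0, 0.03, 0, 0, 0, 0, 0, 0.07, 0, 0, 0, -0.064, 0.01, 0.27, 0, 0, 43, -0.064, 0.01, 0.27, 0, 0, 43, -0.064, 0.01, 0.27, 0, 0, 43, -0.064, 0.01, 0.27, 0, 0, 43, -0.064, 0.01, 0.27, 0, 0, 43, -0.064, 0.01, 0.27, 0, 0, 43, -0.064, 0.01, 0.27, 0, 0, 43, -0.064, 0.01, 0.27, 0, 0, 43], claw=0.05)

```text
clock: 7.3
eef_pos: [575.4, 85.4, 362.6]
eef_rot: [-3.141, -0.003, 3.097]
wrist_force: [-0.2, 0.5, -0.2]
finger_gap: 50.3
finger_force: 0.0
```

```bash
python3 - <<'E'
from fit import *
grab('wrist','w2');fit('w2')
s=manip.read_state();print(s['clock'],s['joints'],s['eef_pos'],np.degrees(s['eef_rot']),s['wrist_force'],s['moment'])
E
```

```text
jig all 33577 [550.2  87.4] [239.4 339.4] ang 81.5 pca -13.0 mean [528.7  86.5  24.2]
base 1546 [468.9  92.5] [41.2 76.9] ang 88.2 pca -2.5 mean [468.3  93.   26.1]
webtop 600 [470.1 119.7] [11.6 77.5] ang 88.4 pca -2.1 mean [468.9 119.3  84.1]
bar 416 [640.1  73.5] [14.1 55.7] ang 46.0 pca -44.0 mean [638.8  74.1 121.4]
face 402 [577.8  82.6] [99.   8.5] ang 81.5 pca 81.5 mean [577.7  83.1  69. ]
block 2180 [640.   73.6] [90.1 70.2] ang 81.4 pca 78.9 mean [635.1  73.7  64.9]
7.35 [ 8.43969014e-02  3.16438564e-01  1.14316363e+00 -2.27649333e-05
  1.68476505e+00 -1.44309576e+00] [575.37715058  85.40026621 362.71387215] [-1.79978469e+02 -1.57512657e-01  1.77518707e+02] [ 0.90305483 -0.09033802 -0.6995353 ] [ 0.07524456 -0.11963363  0.02507373]
```

The knob is tight: the bar is at -44°, which gives about 1.37 rad, and the stop has not moved. Next I grasp the bracket's web.

Call:
jog_arm(plan=[-0.04, 0.013, -0.02, 0, 0, 0, -0.08, 0.027, -0.04, 0, 0, 0, -0.105, 0.035, -0.08, 0, 0, 0, -0.105, 0.035, -0.13, 0, 0, 0, -0.105, 0.035, -0.18, 0, 0, 0, -0.105, 0.035, -0.23, 0, 0, 0, -0.105, 0.035, -0.27, 0, 0, 0, -0.105, 0.035, -0.3, 0, 0, 0, -0.105, 0.035, -0.32, 0, 0, 0, -0.105, 0.035, -0.33, 0, 0, 0, -0.105, 0.035, -0.331, 0, 0, 0, -0.105, 0.035, -0.331, 0, 0, 0, -0.105, 0.035, -0.331, 0, 0, 0])

```text
clock: 8.65
eef_pos: [470.9, 120.6, 34.4]
eef_rot: [3.141, 0.002, 3.101]
wrist_force: [0.1, -0.5, 0.2]
finger_gap: 50.2
finger_force: 0.0
```

Call:
jog_arm(plan=[0, 0, 0, 0, 0, 0, 0, 0, 0, 0, 0, 0, 0, 0, 0, 0, 0, 0, 0, 0, 0, 0, 0, 0, 0, 0, 0, 0, 0, 0, 0, 0, 0, 0, 0, 0, 0, 0, 0, 0, 0, 0, 0, 0, 0, 0, 0, 0, 0, 0, 0, 0, 0, 0, 0, 0, 0, 0, 0, 0], claw=0.0, force=40)

```text
clock: 9.65
eef_pos: [470.4, 120.6, 33.5]
eef_rot: [3.141, 0.0, 3.101]
wrist_force: [-0.6, 1.8, 1.8]
finger_gap: 11.6
finger_force: 40.0
```

```bash
python3 - <<'E'
from fit import *
grab('scene','s3');fit('s3')
s=manip.read_state();print(s['clock'],s['eef_pos'],np.degrees(s['eef_rot']),s['wrist_force'],s['moment'],s['finger_gap'])
E
```

```text
jig all 7883 [551.4  88.3] [239.9 344.2] ang 81.6 pca -9.7 mean [576.8  80.2  27.7]
base 444 [472.6 119.9] [97.5 81.4] ang 87.4 pca 82.4 mean [478.5 117.5  26.6]
webtop 64 [482.9 120.1] [14.  56.4] ang 82.0 pca -6.5 mean [488.1 119.   84.5]
bar 95 [642.9  73.2] [13.6 54.3] ang 45.3 pca -44.5 mean [642.7  74.1 121.8]
face 67 [579.   83.2] [95.8  9.8] ang 83.7 pca 81.5 mean [579.2  82.4  69.8]
block 641 [642.1  74.1] [88.8 72.7] ang 81.9 pca 79.5 mean [648.1  72.7  65.4]
9.7 [470.36045117 120.58724529  33.49124647] [1.79993786e+02 5.01662940e-03 1.77689272e+02] [-1.21530917  1.37988842  2.71709592] [ 0.31309952 -0.03916415  0.02412295] 12.03919332431207
```

Call:
jog_arm(plan=[0, 0, 0.002, 0, 0, 0, 0, 0, 0.004, 0, 0, 0, 0.006, -0.003, 0.004, 0, 0, -0.6, 0.013, -0.007, 0.004, 0, 0, -1.5, 0.021, -0.011, 0.004, 0, 0, -2.5, 0.029, -0.015, 0.004, 0, 0, -3.5, 0.037, -0.019, 0.004, 0, 0, -4.5, 0.045, -0.023, 0.004, 0, 0, -5.5, 0.051, -0.026, 0.004, 0, 0, -6.2, 0.055, -0.0275, 0.004, 0, 0, -6.2, 0.057, -0.028, 0.004, 0, 0, -6.2, 0.057, -0.028, 0.004, 0, 0, -6.2, 0.057, -0.028, 0.002, 0, 0, -6.2, 0.057, -0.028, 0.001, 0, 0, -6.2, 0.057, -0.028, 0.0005, 0, 0, -6.2, 0.057, -0.028, 0.0005, 0, 0, -6.2, 0.057, -0.028, 0.0005, 0, 0, -6.2])

```text
clock: 11.4
eef_pos: [527.3, 92.6, 34.0]
eef_rot: [3.142, 0.0, 2.993]
wrist_force: [-0.5, -0.9, -2.6]
finger_gap: 12.0
finger_force: 40.0
```

```bash
python3 - <<'E'
from fit import *
grab('wrist','w4');fit('w4');grab('scene','s4');print('scene');fit('s4')
s=manip.read_state();print(s['clock'],s['eef_pos'],np.degrees(s['eef_rot']),s['wrist_force'],s['moment'],s['finger_gap'])
cv2.imwrite('pics/s4c.png',cv2.resize(cv2.imread('pics/s4.png')[170:290,230:350],None,fx=5,fy=5,interpolation=2))
E
```

```text
jig all 116856 [496.7  95.7] [239.9 186.8] ang 81.4 pca 81.5 mean [477.4  98.6  19.9]
base 12573 [521.3  92.1] [99.1 69.2] ang 81.6 pca 81.3 mean [514.5  93.3  26.5]
webtop 4169 [514.7  94.5] [33.7 53.6] ang 59.8 pca -8.6 mean [512.9  93.   84.7]
bar 75 [529.6  83.2] [ 0.2 12.7] ang 81.4 pca -8.6 mean [530.2  83.1 123.6]
face 288 [578.3  83.4] [21.9  8.9] ang 78.7 pca 81.5 mean [578.9  83.3  69. ]
block 114 [580.8  85. ] [17.8  3.8] ang 81.1 pca 86.1 mean [581.3  86.6  69. ]
scene
jig all 6708 [551.6  87.9] [240.2 342.4] ang 81.3 pca -0.1 mean [602.   73.6  29.4]
base 142 [511.   66.9] [37.4 54.1] ang 82.7 pca 5.3 mean [515.2  62.2  27. ]
webtop 82 [539.3  91.3] [13.9 58.6] ang 81.0 pca -10.1 mean [542.4  89.6  85.4]
bar 98 [642.   74.8] [13.5 54.3] ang 47.2 pca -44.1 mean [643.2  73.7 121.7]
face 25 [574.3  53.6] [35.6  6.9] ang 82.7 pca 85.2 mean [574.3  52.7  69.9]
block 646 [642.5  73.1] [89.1 71.5] ang 79.9 pca 81.2 mean [648.3  72.5  65.3]
11.5 [527.3376395   92.55126921  33.97521155] [-1.79999602e+02  3.69694525e-03  1.71491620e+02] [ 0.03046037  0.08390931 -2.37120616] [ 0.05516519 -0.17170811  0.01528353] 11.324927276967088
```

View pics/s4c.png

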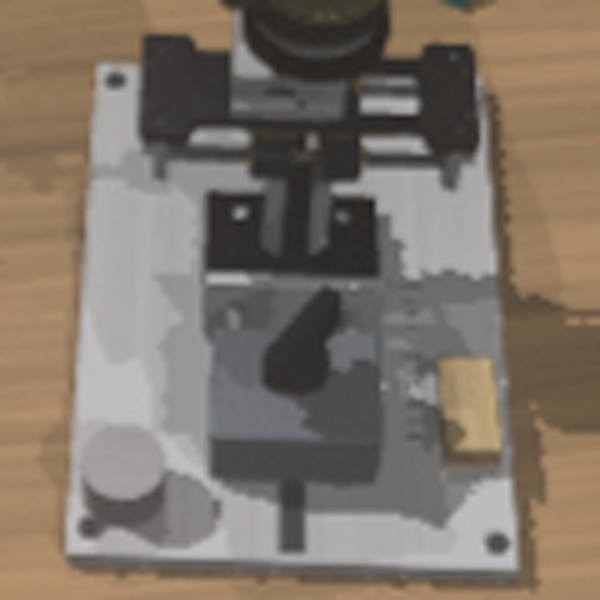

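The crop shows the bracket (290,235) square in front of the face (290,280) and centred on it, with the tin and shim untouched. The fit gives about 0.4 mm off centre, yaw -8.5° and a gap of about 6.5 mm. I lower it the last 0.4 mm and approach slowly.

Call:
jog_arm(plan=[0, 0, -0.0002, 0, 0, 0, 0, 0, -0.0004, 0, 0, 0, 0.001, -0.00015, -0.0004, 0, 0, 0, 0.002, -0.0003, -0.0004, 0, 0, 0, 0.003, -0.00045, -0.0004, 0, 0, 0, 0.004, -0.0006, -0.0004, 0, 0, 0, 0.005, -0.00075, -0.0004, 0, 0, 0, 0.006, -0.0009, -0.0004, 0, 0, 0, 0.007, -0.00105, -0.0004, 0, 0, 0, 0.008, -0.0012, -0.0004, 0, 0, 0, 0.009, -0.00135, -0.0004, 0, 0, 0, 0.01, -0.0015, -0.0004, 0, 0, 0, 0.011, -0.00165, -0.0004, 0, 0, 0, 0.012, -0.0018, -0.0004, 0, 0, 0, 0.012, -0.0018, -0.0004, 0, 0, 0, 0.012, -0.0018, -0.0004, 0, 0, 0, 0.012, -0.0018, -0.0004, 0, 0, 0, 0.012, -0.0018, -0.0004, 0, 0, 0])

```text
clock: 13.3
eef_pos: [539.2, 90.7, 33.6]
eef_rot: [-3.142, -0.0, 2.993]
wrist_force: [-5.3, 0.5, 1.4]
finger_gap: 11.8
finger_force: 40.0
```

```bash
cat > st.py <<'E'
from h import *
F=[]
for i in range(4):
    camera('top'); s=manip.read_state(); F.append(s['wrist_force'])
F=np.mean(F,0)
print(s['clock'],s['eef_pos'],np.degrees(s['eef_rot']),F,'push',-F@[.989,-.148,0],s['moment'],s['finger_force'])
E
python3 st.py
```

```text
13.5 [539.19065458  90.73306256  33.5507523 ] [-1.79996522e+02 -2.04428772e-02  1.71487098e+02] [-5.32816013  0.36894872  0.88819318] push 5.324154777521105 [ 0.07857053  0.68591537 -0.02729429] 40.00021755695343
```

The push is 5.3 N after about 5.3 mm of compression, which matches 1 N/mm. I advance another 4.8 mm.

Call:
jog_arm(plan=[0.001, -0.00015, 0, 0, 0, 0, 0.002, -0.0003, 0, 0, 0, 0, 0.003, -0.00045, 0, 0, 0, 0, 0.004, -0.0006, 0, 0, 0, 0, 0.0047, -0.0007, 0, 0, 0, 0, 0.0047, -0.0007, 0, 0, 0, 0, 0.0047, -0.0007, 0, 0, 0, 0, 0.0047, -0.0007, 0, 0, 0, 0, 0.0047, -0.0007, 0, 0, 0, 0, 0.0047, -0.0007, 0, 0, 0, 0, 0.0047, -0.0007, 0, 0, 0, 0, 0.0047, -0.0007, 0, 0, 0, 0, 0.0047, -0.0007, 0, 0, 0, 0, 0.0047, -0.0007, 0, 0, 0, 0, 0.0047, -0.0007, 0, 0, 0, 0, 0.0047, -0.0007, 0, 0, 0, 0, 0.0047, -0.0007, 0, 0, 0, 0, 0.0047, -0.0007, 0, 0, 0, 0, 0.0047, -0.0007, 0, 0, 0, 0, 0.0047, -0.0007, 0, 0, 0, 0])

```text
clock: 15.5
eef_pos: [543.3, 90.1, 33.6]
eef_rot: [-3.141, -0.002, 2.993]
wrist_force: [-10.8, 0.6, 5.6]
finger_gap: 12.2
finger_force: 40.0
```

```bash
python3 st.py; python3 - <<'E'
from fit import *
grab('scene','s5');fit('s5');grab('wrist','w5');print('w');fit('w5')
cv2.imwrite('pics/s5c.png',cv2.resize(cv2.imread('pics/s5.png')[170:290,230:350],None,fx=5,fy=5,interpolation=2))
E
```

```text
15.7 [543.2774364   90.12155076  33.59341252] [-1.79986932e+02 -1.02733398e-01  1.71490770e+02] [-11.1181682    0.56061031   5.31498524] push 11.078838678994158 [ 2.38173654e-01  1.52692621e+00 -9.26401725e-04] 40.00125825405121
jig all 6372 [551.5  88. ] [240.1 344.4] ang 81.4 pca 8.1 mean [608.9  71.5  29.6]
base 116 [534.1 119.4] [37.  50.5] ang 79.5 pca -28.1 mean [535.9 125.   27.1]
webtop 84 [557.5  86.7] [16.6 55.9] ang 75.2 pca -9.7 mean [558.5  87.   84.7]
bar 96 [642.3  73.8] [14.1 55. ] ang 46.1 pca -43.9 mean [643.1  73.6 121.4]
face 23 [581.7  47.1] [24.6  9. ] ang 82.6 pca 82.6 mean [582.2  46.3  69.6]
block 647 [643.3  74.3] [89.2 71.8] ang 82.4 pca 80.2 mean [648.2  72.6  65.3]
w
jig all 116911 [512.6  93.4] [240.1 186.5] ang 81.5 pca 81.7 mean [493.3  96.1  19.8]
base 12582 [537.2  89.6] [98.7 69.2] ang 81.4 pca 81.3 mean [530.4  90.9  26.2]
webtop 4190 [530.6  92.3] [33.9 53.3] ang 59.8 pca -8.7 mean [528.9  90.6  84.4]
bar 78 [545.6  80.8] [ 0.2 13.2] ang 81.7 pca -8.5 mean [546.2  80.7 123.6]
face 26 [590.1  90.4] [3. 3.] ang 84.0 pca 79.5 mean [589.8  90.4  69.1]
block 1224 [597.3  80.2] [25.  36.6] ang 82.1 pca -14.6 mean [606.5  79.1  65.1]
```

View pics/s5c.png

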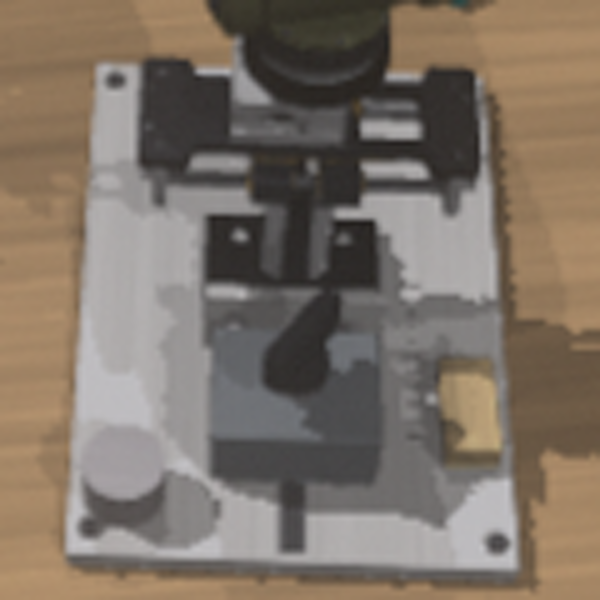

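The crop shows the bracket (290,250) flush with the face, and the knob, tin and shim unmoved. The wrist push is 11 N including bed friction, and the spring is at about 9.5 mm. I hold for two more seconds, check, then hand in.

Call:
jog_arm(plan=[0, 0, 0, 0, 0, 0, 0, 0, 0, 0, 0, 0, 0, 0, 0, 0, 0, 0, 0, 0, 0, 0, 0, 0, 0, 0, 0, 0, 0, 0, 0, 0, 0, 0, 0, 0, 0, 0, 0, 0, 0, 0, 0, 0, 0, 0, 0, 0, 0, 0, 0, 0, 0, 0, 0, 0, 0, 0, 0, 0, 0, 0, 0, 0, 0, 0, 0, 0, 0, 0, 0, 0, 0, 0, 0, 0, 0, 0, 0, 0, 0, 0, 0, 0, 0, 0, 0, 0, 0, 0, 0, 0, 0, 0, 0, 0, 0, 0, 0, 0, 0, 0, 0, 0, 0, 0, 0, 0])

```text
clock: 17.6
eef_pos: [543.3, 90.1, 33.6]
eef_rot: [-3.141, -0.002, 2.993]
wrist_force: [-11.1, 0.9, 6.3]
finger_gap: 12.0
finger_force: 40.0
```

```bash
python3 st.py && python3 -c "
from cell import manip
print(manip.sign_off())"
```

```text
17.8 [543.25753696  90.1083764   33.5574991 ] [-1.79984114e+02 -1.06352864e-01  1.71491194e+02] [-11.29957751   0.89492142   5.59959159] push 11.307730525523557 [ 0.22347805  1.51529935 -0.01213646] 40.00127613544464
the job is handed in; nothing more can be done
None
```

I handed the job in with the knob clamped at about 1.37 rad and no measurable shift of the stop, and the bracket still held square, centred and flat against the sprung face, pressed with about 10 N (11 N at the wrist, roughly 9.5 mm of spring); the judge returned no verdict.

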